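Turn the shoehorn round in its rack slot

ROBOT

A 6-joint arm with a two-finger parallel gripper is mounted at the origin on the work surface. World frame = base frame: x ahead of the robot, y to its left, z up, the work surface at z = 0. Lengths are in m, angles in rad, forces in N, time in s.
With the tool pointing down it reaches from about 0.275 to 1 m from the base axis. Payload 8.4 kg.
Tool frame: the origin (TCP) lies at the very end of the fingers, on their centre line; the grasp point (between the pads) lies 19 mm behind it; z points along the fingers, y is the direction in which the jaws open and shut (so a half turn about z gives the same grasp; the last joint's range is limited). The gripper opens to 85 mm and grips with 20 to 120 N. Pads are 22 mm wide; open, the fingers measure 114 mm over their backs; the gripper's body (76 mm by 85 mm) begins 54 mm behind the grasp point. The pads swing forward as they close: fully open they stand 13 mm farther back than shut.
Start: joints at [-1.318, 0.353, 1.633, -0, 1.155, -0.002], TCP at [0.158, -0.605, 0.231] pointing down, gripper open.
Joint ranges: [-2.63, 2.63], [-0.92, 2.1], [0.06, 2.66], [-1.3, 4.44], [0, 2.69], [-3.02, 3.02]. Speed limits (rad/s): [2.22, 2.22, 2.79, 3.14, 3.14, 3.14].

INTERFACE

Orientations are given as a unit quaternion [x, y, z, w].
In Python, from station import get_obs, optics, ticket gives the robot as it stands. The module is installed in compiled form; this text tells all that it offers.
- The arm moves only by the shell command python3 -m crank 'ROWS' [OPENING]. ROWS is JSON, a list of rows, each an object of numbers: "tx", "ty", "tz": the shift along the world's x, y, z in m; "roll": the turn about the world's z in degrees. In form: [{"tx": .., "ty": .., "tz": .., "roll": ..}, ...]. A call has 1 to 10 rows; each row is the pose to reach, as a shift and turn from the pose commanded when the call began; what a row does not reach only later rows make up. A row lasts 1/10 s, in which the tool goes at most 50 mm and 8.59 degrees, less where a joint would pass 70% of its speed; a pose out of reach is approached as far as the arm can. A call with a gripper value outside its range is refused whole. OPENING is the opening in per cent of the stroke, from 0 (shut) to 100 (fully open), set as the call begins (- or left out, the last holds). The fingers move at their own pace and stop on an object; the grip force is fixed at half the most. Time passes only in rows, so rows that repeat a pose let the fingers close. It gives the time, the measured TCP pose, the force and the opening at its end, in the units of the state.
- get_obs(): the state, without advancing time (a new reading comes with each control period).
- optics.read_camera(name): name is "scene" or "top" or "wrist"; returns a dict with "frame" (400x640x3 uint8, blue, green, red), "intrinsics" (3x3 intrinsics, pixels), "k1" (the pictures are not rectified: a ray, as slopes to the right and down, at radius r is drawn at 1 + k1 r^2 times it, then the intrinsics apply), "position" and "attitude" of the camera in the world. Camera axes: x right, y down, z forward; pixel columns grow to the right and rows downward; lengths in m; the calibration is good to about 2 mm. A picture is of the moment at which its call begins. There is no depth.
- ticket.sign_off(): hands the job in, once; it reports no verdict.
The state is a dict: "clock": time; "joint_positions": joint angles; "qd": joint speeds; "tau": joint torques, N m; "ee_pos": TCP position; "ee_rot": TCP orientation; "wrist_force": force on the tool from outside, world axes, zero at the start; "ft_torque": the same for the moment, N m; "gripper_width": finger opening in m.
Only numpy, scipy, OpenCV 4.12 (cv2) and the standard library are available. Lean on these libraries where they do the work, as an engineer would, in place of code of your own. Each camera call takes 0.05 s, during which the arm holds its last target.

TASK

The shoehorn was put away the wrong way round: its steel blade sticks out of the slot in the shoe rack's base. Draw it out by the blade, lay it down flat on the cork mat and let go, then take it by its wooden handle and slide it back blade first, fully home in the slot it came from, so that the handle sticks out, and let go. Leave the yellow scraper in the other slot, the open drawer and everything else where they are.

Things in the scene. Friction and masses are not known exactly. Their poses are not given: they have to be found in the camera images.
- rack: low shoe rack, fixed: base 240 deep, 520 wide, 62 high; a white slatted shelf with shoes, 152 above the table, starts 92 behind the front face. Origin on the table, under the front face, midway between two equal slots; x into the rack, y left along its front, z up. Slots at y = +55 and -55: 56 wide, floor at z 25, ceiling at z 53, closed 130 deep, walls along x. Drawer at y -152 to -378
- slot_left (a point): centre of the front edge of the floor of the left slot (rack x 0, y +55, z 25 mm)
- slot_right (a point): centre of the front edge of the floor of the right slot (rack x 0, y -55, z 25 mm)
- shoehorn: shoehorn, 214 long, 110 g, balanced at mid-length. Origin under mid-length, x to the blade tip, z up. Dark wood handle x -107 to -2, 24 wide, 16 high. Steel trough blade x -5 to 107, 38 wide; its edges stand 13 high from x 0 to 84, the round tip is flat, 3 thick. Starts flat in a slot, handle in, 86 to 104 of blade out, tip to the robot. Home: 84 of handle stick out
- horn_tip (a point): tip of the blade, 5 mm above the underside (shoehorn x +107)
- horn_butt (a point): butt end of the handle, 8 mm above the underside (shoehorn x -107)
- scraper: yellow-handled sole scraper 205 long, handle 24 wide and 16 high, lying in the other slot, handle out. To be left alone. Origin on its underside near mid-length, x towards the end of its handle (out of the rack)
- mat: cork mat fixed on the table, 130 (x) by 280 (y), 4 thick; origin at the centre of its underside, long side along its y
- drawer_knob (a point): wooden knob of the shallow drawer that stands 145 to 158 mm open at the right of the slots; 30 mm above the table, 18 mm in front of the drawer's front, which is 226 wide and 52 high. To be left alone
- shoetree: cedar half shoe tree 130 by 50 by 35 in the drawer; to be left alone
- tin: round aluminium tin, 56 across, 22 high, in the drawer; to be left alone
- toeguard_a: grey rubber galosh toe guard 54 by 52 by 22 in the drawer; to be left alone
- toeguard_b: its twin, in the drawer; to be left alone
- creamjar: jar of shoe cream, 52 across, 55 high, upright on the table beyond the mat and to its left; to be left alone
- spraycan: blue can, 52 across, 160 high, upright on the table at the right; to be left alone
Mind the look-alikes: they are no part of the job. Of the things like the shoehorn, leave any that is orange or pink; of the rest the larger one is meant.

How it is judged:
On the way, in this order (a step that is already met when the one before it is completed fails the run):
1. the shoehorn, out of the slot, lies flat and still on the cork mat (its middle over the mat), let go (contact force between shoehorn and mat above 0.2 N and contact force between the fingers and shoehorn below 0.1 N and linear speed of shoehorn below 0.02 m/s and angle between shoehorn's own z axis and vertical below 0.12 rad and x of shoehorn in the frame of mat between -0.065 and 0.065 m and y of shoehorn in the frame of mat between -0.14 and 0.14 m), for 0.2 s.
2. the shoehorn is lifted off the mat, held by its handle half (contact force between the fingers and shoehorn above 0.5 N and x of the grasp point in the frame of shoehorn below 0 m and contact force between shoehorn and mat below 0.05 N and height (world z) of shoehorn above 0.015 m), for 0.1 s.
At the end, for the whole second after the job is handed in: The shoehorn lies at rest and released in its slot (the one the scraper does not occupy), blade inside with its tip within 15 mm of the slot's back, handle sticking out towards the robot (x of horn_tip in the frame of rack above 0.115 m and x of horn_butt in the frame of rack below -0.06 m and height (world z) of horn_tip between 0.02 and 0.055 m and height (world z) of horn_butt between 0.018 and 0.06 m and (y of horn_tip in the frame of rack between 0.027 and 0.083 m or y of horn_tip in the frame of rack between -0.083 and -0.027 m) and linear speed of shoehorn below 0.02 m/s and angular speed of shoehorn below 0.2 rad/s); the robot touches nothing.
It fails at once if the scraper in the other slot is moved more than 25 mm (distance of scraper from where it was at the start of the episode above 0.025 m).
It fails at once if the drawer is moved more than 25 mm (distance of drawer_knob from where it was at the start of the episode above 0.025 m).
It fails at once if a thing in the drawer, the cream jar or the blue can is moved more than 30 mm (distance of any of shoetree, tin, toeguard_a, toeguard_b, creamjar, spraycan from where it was at the start of the episode above 0.03 m).
It also fails if it takes over 64 s, if anything falls off the work surface, if the arm or the gripper's body presses on something with over 40 N, if the wrist force passes 120 N, or if a joint passes its speed limit or range.

## Working session

There is one attempt and no reset: what is moved stays moved. The work goes in short steps, Python scripts to look and compute and a shell command to move; the robot and the scene stay as the last step left them, time stands still between calls to the robot, and variables do not carry over. Pictures are saved under pics/ and viewed, and the job is handed in when it is done.

```bash
mkdir -p pics; cat > h.py <<'E'
import numpy as np, cv2
from scipy.spatial.transform import Rotation as R
from station import get_obs, optics, ticket
import pickle
def snap(n,f):
    c=optics.read_camera(n); cv2.imwrite(f'pics/{f}.png',c['frame']); pickle.dump(c,open(f'pics/{f}.pkl','wb')); return c
def load(f): return pickle.load(open(f'pics/{f}.pkl','rb'))
def att(c):
    a=np.array(c['attitude'],float); return a if a.shape==(3,3) else R.from_quat(a).as_matrix()
def ray(c,u,v):
    K=np.array(c['intrinsics']); d=np.array([(u-K[0,2])/K[0,0],(v-K[1,2])/K[1,1]]); s=d.copy()
    for _ in range(30): s=d/(1+c['k1']*(s@s))
    r=att(c)@np.array([s[0],s[1],1]); return np.array(c['position']),r
def atz(c,u,v,z):
    p,r=ray(c,u,v); return p+r*(z-p[2])/r[2]
def tri(*obs):
    A=np.zeros((3,3));b=np.zeros(3);L=[]
    for c,u,v in obs:
        p,r=ray(c,u,v); r=r/np.linalg.norm(r); M=np.eye(3)-np.outer(r,r); A+=M;b+=M@p;L.append((p,M))
    x=np.linalg.solve(A,b); return x,[float(np.linalg.norm(M@(x-p))) for p,M in L]
def proj(c,X):
    q=att(c).T@(np.array(X)-np.array(c['position'])); s=q[:2]/q[2]; s=s*(1+c['k1']*(s@s)); K=np.array(c['intrinsics']); return K[0,0]*s[0]+K[0,2],K[1,1]*s[1]+K[1,2]
def crop(f,u0,v0,u1,v1,k,out):
    im=cv2.imread(f'pics/{f}.png')[v0:v1,u0:u1]; cv2.imwrite(f'pics/{out}.png',cv2.resize(im,None,fx=k,fy=k,interpolation=cv2.INTER_CUBIC))
E
python3 - <<'E'
from h import *
for n in ['scene','top','wrist']:
    c=snap(n,n+'0'); print(n,c['intrinsics'],c['k1'],c['position'],c['attitude'])
print(get_obs())
E
```

```text
scene [[429.86497659   0.         329.10491418]
 [  0.         429.86497659 197.64721514]
 [  0.           0.           1.        ]] 0.023311944854918804 [0.98839251 0.56946864 1.04378533] [ 0.27769836  0.90830606 -0.2968575  -0.09868816]
top [[445.14398494   0.         315.1516896 ]
 [  0.         445.14398494 201.24966714]
 [  0.           0.           1.        ]] 0.015534644502082232 [ 0.46947198 -0.00588121  1.41502754] [-0.6992076   0.71395197 -0.0250593   0.02744712]
wrist [[290.24855214   0.         315.91246712]
 [  0.         290.24855214 197.27194086]
 [  0.           0.           1.        ]] -0.0251659405360533 [ 0.22139143 -0.58774665  0.37319473] [ 0.7841206  -0.60641954 -0.08124102  0.10397173]
{'clock': 0.15, 'joint_positions': array([-1.31837959e+00,  3.53533149e-01,  1.63393802e+00, -5.22112528e-06,
        1.15519793e+00, -2.37682560e-03]), 'qd': array([-0.00127466, -0.00214788, -0.00172399, -0.00053799, -0.00123431,
        0.00135625]), 'tau': array([-5.45350686e-04, -6.05636787e+01, -3.42338276e+01,  3.01323382e-05,
        6.15682919e-03,  2.04100911e-05]), 'ee_pos': array([ 0.15745323, -0.60447873,  0.23071742]), 'ee_rot': array([ 9.91895722e-01,  1.27053480e-01, -6.94827063e-05, -5.33725376e-04]), 'wrist_force': array([-0.31606016,  0.34268972,  0.37120465]), 'ft_torque': array([-0.01128616,  0.03780632,  0.02496179]), 'gripper_width': 0.0855779802373662}
```

View pics/scene0.png

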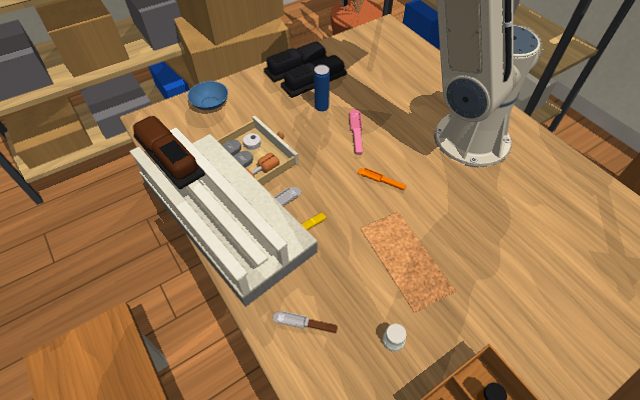

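View pics/top0.png

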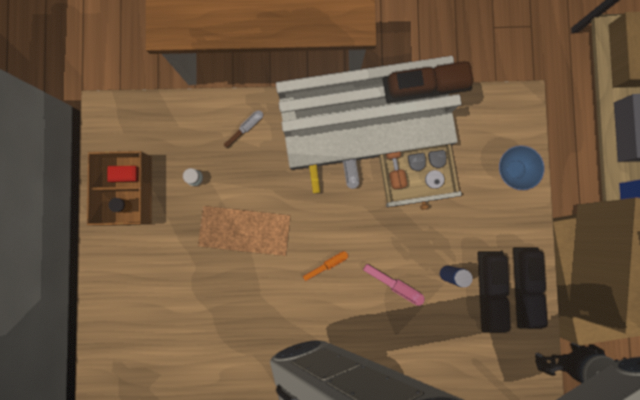

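View pics/wrist0.png

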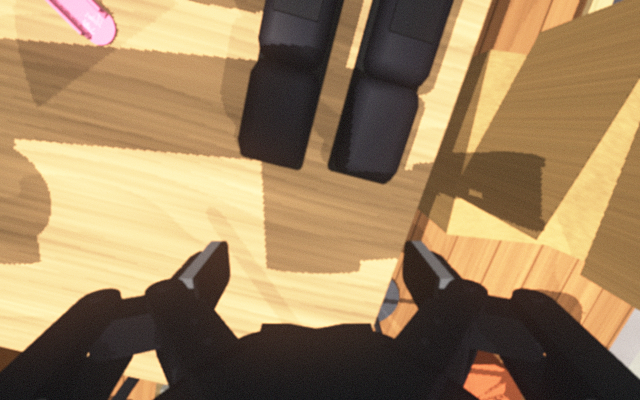

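```bash
python3 - <<'E'
from h import *
crop('top0',190,90,480,290,2.7,'ct'); crop('scene0',220,100,460,280,3.3,'cs'); crop('top0',280,130,400,215,6.5,'ct2'); crop('scene0',250,165,370,255,6.5,'cs2')
E
```

```text
(no output)
```

View pics/ct.png

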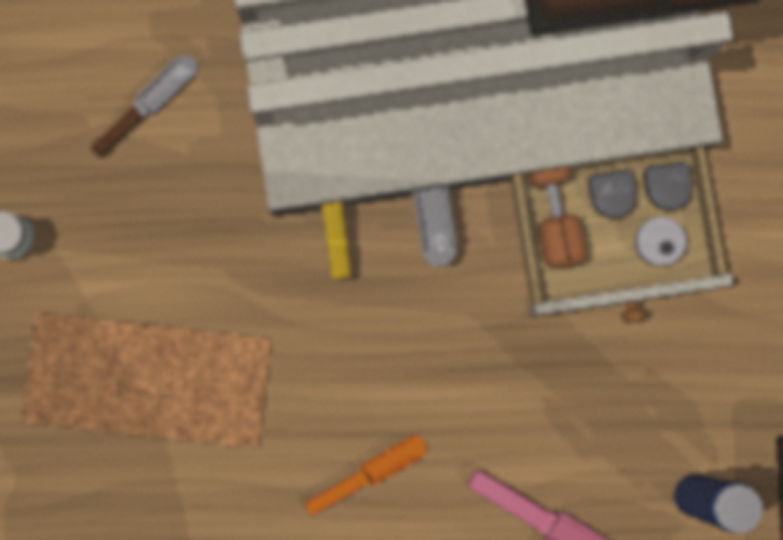

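View pics/ct2.png

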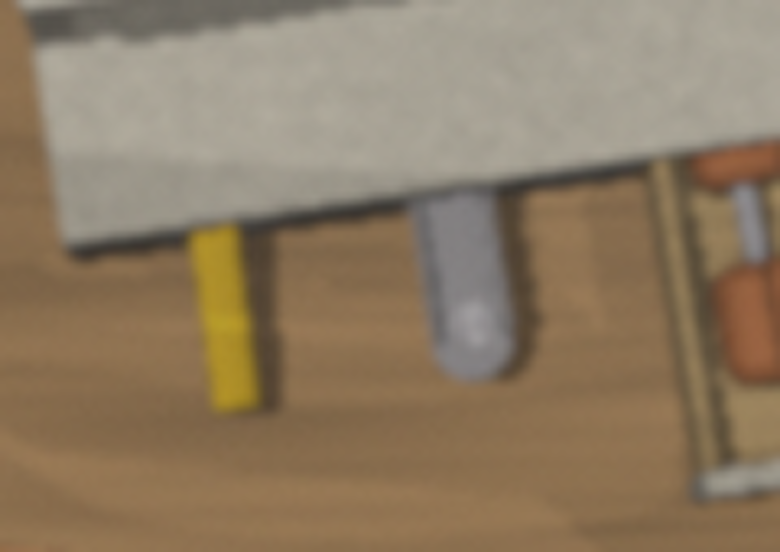

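View pics/cs2.png

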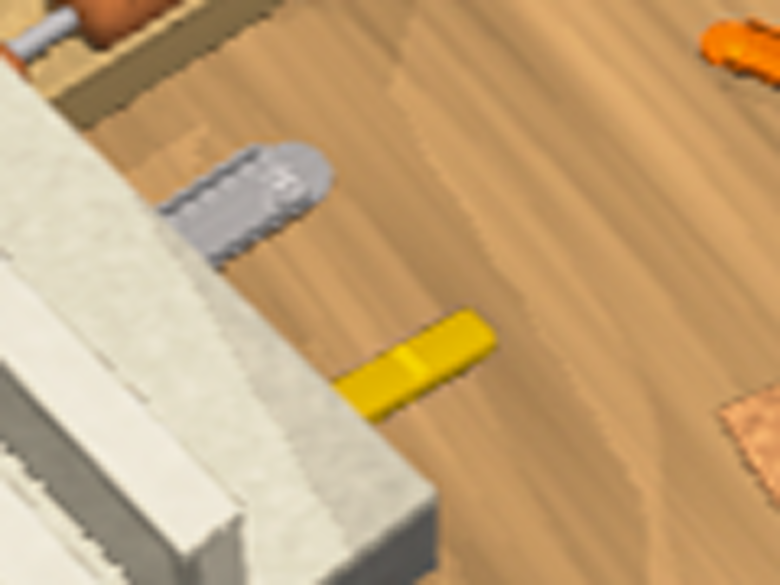

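```bash
python3 - <<'E'
from h import *
t=load('top0');s=load('scene0')
T=lambda u,v:(t,280+u/6.5,130+v/6.5); S=lambda u,v:(s,250+u/6.5,165+v/6.5)
print('corner',tri(T(66,242),S(434,488)))
print('tip',tri(T(477,381),S(331,170)))
print('scr L',tri(T(213,412),S(495,338)),'scr R',tri(T(260,407),S(470,309)))
for n,p in dict(tip=(477,381),tipL=(437,345),tipR=(514,340),rootL=(412,198),rootR=(500,190)).items():
  for z in (.03,.038): print(n,z,atz(*T(*p),z))
# front edge right end of base
print('edgeR',atz(t,457,145,.062), 'edgeL',atz(*T(66,242),.062),'edgeM',atz(*T(640,163),.062))
for n,p in dict(a=(202,207),b=(290,213.5),c=(286,254.5),d=(198,247)).items(): print('mat',n,atz(t,*p,.004))
print('mat scene',[atz(s,*p,.004) for p in [(361,229),(400,212),(453,290),(412,310)]])
E
```

```text
corner (array([0.67505072, 0.07339079, 0.06084067]), [0.0019191927362141364, 0.0019191927362143062])
tip (array([ 0.60781116, -0.12108631,  0.01395191]), [0.0044208645393812715, 0.004420864539381017])
scr L (array([0.59744636, 0.00531311, 0.02157948]), [0.0009094256352145197, 0.0009094256352142576]) scr R (array([ 0.59829154, -0.01635174,  0.01898453]), [0.0026619719533412366, 0.0026619719533414526])
tip 0.03 [ 0.60964723 -0.1225469   0.03      ]
tip 0.038 [ 0.60883757 -0.12187304  0.038     ]
tipL 0.03 [ 0.62745904 -0.10378098  0.03      ]
tipL 0.038 [ 0.6265465 -0.1032155  0.038    ]
tipR 0.03 [ 0.62908947 -0.14087331  0.03      ]
tipR 0.038 [ 0.62816751 -0.14009358  0.038     ]
rootL 0.03 [ 0.69911191 -0.09356227  0.03      ]
rootL 0.038 [ 0.69778549 -0.09305582  0.038     ]
rootR 0.03 [ 0.70209239 -0.13614383  0.03      ]
rootR 0.038 [ 0.70074877 -0.13539142  0.038     ]
edgeR [ 0.73401175 -0.44091084  0.062     ] edgeL [0.67635923 0.07209936 0.062     ] edgeM [ 0.70814311 -0.19950968  0.062     ]
mat a [0.56375519 0.35743916 0.004     ]
mat b [0.53722219 0.07838594 0.004     ]
mat c [0.40824684 0.09310569 0.004     ]
mat d [0.43761059 0.37021829 0.004     ]
mat scene [array([0.53031905, 0.08567011, 0.004     ]), array([0.39941219, 0.10213729, 0.004     ]), array([0.44339363, 0.36849098, 0.004     ]), array([0.56781245, 0.35030775, 0.004     ])]
```

```bash
python3 -m crank '[{"tz":0.05},{"tx":0.03,"ty":0.03,"tz":0.06},{"tx":0.06,"ty":0.065,"tz":0.06,"roll":-2},{"tx":0.09,"ty":0.1,"tz":0.06,"roll":-4},{"tx":0.12,"ty":0.135,"tz":0.06,"roll":-6},{"tx":0.15,"ty":0.17,"tz":0.06,"roll":-8.2},{"tx":0.18,"ty":0.205,"tz":0.06,"roll":-8.2},{"tx":0.21,"ty":0.24,"tz":0.06,"roll":-8.2},{"tx":0.24,"ty":0.275,"tz":0.06,"roll":-8.2},{"tx":0.27,"ty":0.31,"tz":0.06,"roll":-8.2}]' 100
python3 -m crank '[{"tx":0.03,"ty":0.035},{"tx":0.06,"ty":0.07},{"tx":0.09,"ty":0.105},{"tx":0.12,"ty":0.14,"tz":-0.02},{"tx":0.145,"ty":0.17,"tz":-0.04},{"tx":0.16,"ty":0.175,"tz":-0.05},{"tx":0.16,"ty":0.175,"tz":-0.05},{"tx":0.16,"ty":0.175,"tz":-0.05}]'
python3 - <<'E'
from h import *
o=get_obs();print(o['ee_pos'],o['ee_rot'],o['joint_positions'],o['clock'])
snap('wrist','w1')
E
```

```text
[ 0.15745323 -0.60447873  0.23071742] [ 9.91895722e-01  1.27053480e-01 -6.94827063e-05 -5.33725376e-04] [-1.31837959e+00  3.53533149e-01  1.63393802e+00 -5.22112528e-06
  1.15519793e+00 -2.37682560e-03] 0.15invalid input at $[0]: expected keys tx, ty, tz, roll
invalid input at $[0]: expected keys tx, ty, tz, roll
```

View pics/w1.png

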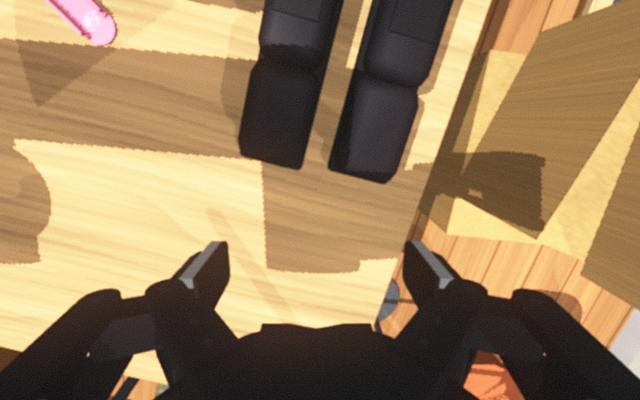

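All four keys are needed in each row.

```bash
python3 -m crank '[{"tx":0,"ty":0,"tz":0.05,"roll":0},{"tx":0.03,"ty":0.03,"tz":0.06,"roll":0},{"tx":0.06,"ty":0.065,"tz":0.06,"roll":-2},{"tx":0.09,"ty":0.1,"tz":0.06,"roll":-4},{"tx":0.12,"ty":0.135,"tz":0.06,"roll":-6},{"tx":0.15,"ty":0.17,"tz":0.06,"roll":-8.2},{"tx":0.18,"ty":0.205,"tz":0.06,"roll":-8.2},{"tx":0.21,"ty":0.24,"tz":0.06,"roll":-8.2},{"tx":0.24,"ty":0.275,"tz":0.06,"roll":-8.2},{"tx":0.27,"ty":0.31,"tz":0.06,"roll":-8.2}]' 100
python3 -m crank '[{"tx":0.03,"ty":0.035,"tz":0,"roll":0},{"tx":0.06,"ty":0.07,"tz":0,"roll":0},{"tx":0.09,"ty":0.105,"tz":0,"roll":0},{"tx":0.12,"ty":0.14,"tz":-0.02,"roll":0},{"tx":0.145,"ty":0.17,"tz":-0.04,"roll":0},{"tx":0.16,"ty":0.175,"tz":-0.05,"roll":0},{"tx":0.16,"ty":0.175,"tz":-0.05,"roll":0},{"tx":0.16,"ty":0.175,"tz":-0.05,"roll":0}]'
python3 - <<'E'
from h import *
o=get_obs();print(o['ee_pos'],o['ee_rot'],o['joint_positions'],o['clock'])
snap('wrist','w1')
E
```

```text
clock: 1.2
ee_pos: [0.4284, -0.2932, 0.2914]
ee_rot: [0.998, 0.056, 0.0, 0.0]
wrist_force: [0.4, -0.4, -0.2]
gripper_width: 0.085
clock: 2.0
ee_pos: [0.5871, -0.1198, 0.241]
ee_rot: [0.998, 0.056, -0.001, -0.0]
wrist_force: [-0.7, -0.3, 0.1]
gripper_width: 0.0854
[ 0.58713398 -0.11981901  0.24099711] [ 9.98425058e-01  5.60985161e-02 -5.98823425e-04 -2.59245522e-05] [-2.03666071e-01  3.04846952e-01  1.67950069e+00 -2.81109733e-04
  1.15841580e+00  1.25498709e+00] 2.0
```

View pics/w1.png

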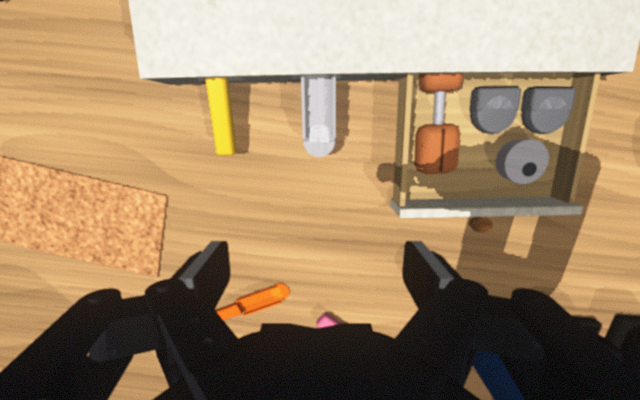

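```bash
python3 -m crank '[{"tx":0.01,"ty":0,"tz":-0.03,"roll":0},{"tx":0.02,"ty":0,"tz":-0.06,"roll":0},{"tx":0.03,"ty":0,"tz":-0.08,"roll":0},{"tx":0.03,"ty":0,"tz":-0.08,"roll":0},{"tx":0.03,"ty":0,"tz":-0.08,"roll":0}]'
python3 - <<'E'
from h import *
o=get_obs();print(o['ee_pos'],o['ee_rot'],o['clock'])
snap('wrist','w2')
crop('w1',130,50,450,210,2.5,'cw1'); crop('w2',200,0,520,200,2.5,'cw2')
E
```

```text
clock: 2.55
ee_pos: [0.6171, -0.1206, 0.1622]
ee_rot: [0.998, 0.055, 0.0, 0.0]
wrist_force: [1.1, 0.8, 0.6]
gripper_width: 0.0854
[ 0.61712918 -0.12061561  0.16222026] [9.98468062e-01 5.53310275e-02 5.14707313e-05 5.84770494e-05] 2.55
```

View pics/w2.png

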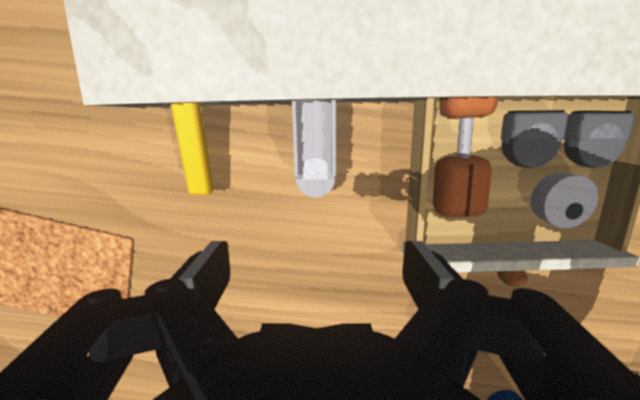

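View pics/cw1.png

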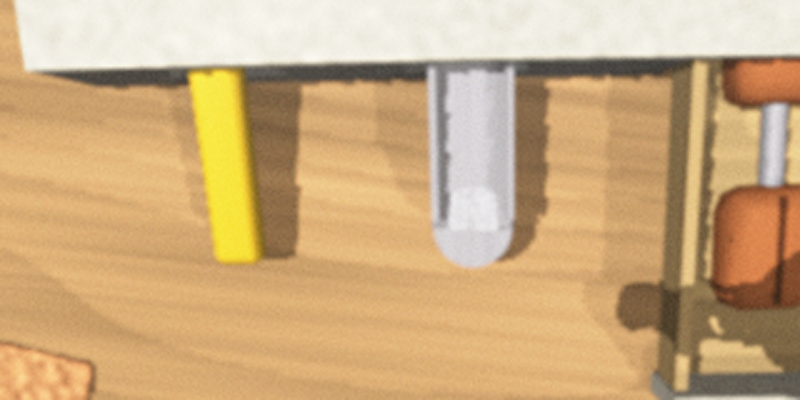

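View pics/cw2.png

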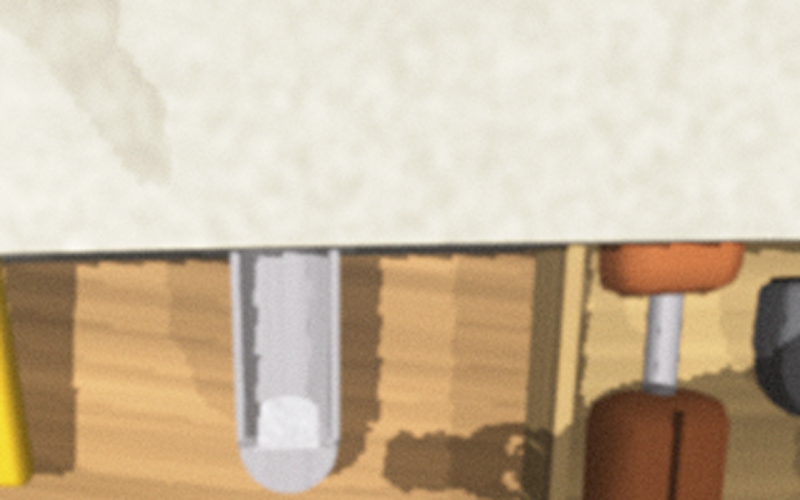

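```bash
python3 - <<'E'
from h import *
a=load('w1');b=load('w2');t=load('top0');s=load('scene0')
A=lambda u,v:(a,130+u/2.5,50+v/2.5); B=lambda u,v:(b,200+u/2.5,v/2.5)
print('tip',tri(A(472,268),B(289,494)),tri(A(472,268),B(289,494),(t,353.4,188.3),(s,300.9,191.5)))
print('corner',tri(A(25,70),(b,84,104)))
print('wallL end',tri(A(435,228),B(241,443)),'wallR',tri(A(514,228),B(339,441)))
for z in (.03,.038):
  print(z,'tip',atz(*B(289,494),z),'L',atz(*B(232,255),z),atz(*B(241,443),z),'R',atz(*B(339,252),z),atz(*B(338,440),z))
print('edge',atz(b,84,104,.062),atz(b,632,97,.062),atz(*B(289,248),.062),atz(*B(780,240),.062))
print('scr',tri((a,227.5,154.5),(b,199,193.5)))
E
```

```text
tip (array([ 0.60749259, -0.12100743,  0.02663464]), [0.00014674913817707268, 0.00014674913817707373]) (array([ 0.60686035, -0.12102731,  0.01443456]), [0.0009276539530811793, 0.002613240846873509, 0.006048692552714521, 0.004223616049410466])
corner (array([0.67434692, 0.07648236, 0.06018964]), [0.0003548219891122511, 0.0003548219891124621])
wallL end (array([ 0.62409744, -0.10022165,  0.01783764]), [0.0003330060611523877, 0.000333006061152397]) wallR (array([ 0.62790327, -0.13987344,  0.01037635]), [0.0002297602296114254, 0.0002297602296113516])
0.03 tip [ 0.6084072  -0.12105646  0.03      ] L [ 0.69509176 -0.09079608  0.03      ] [ 0.62661797 -0.1004495   0.03      ] R [ 0.70035709 -0.12908707  0.03      ] [ 0.63188042 -0.13744179  0.03      ]
0.038 tip [ 0.61057176 -0.12082424  0.038     ] L [ 0.69473267 -0.09144483  0.038     ] [ 0.62825236 -0.10081721  0.038     ] R [ 0.69984471 -0.12862105  0.038     ] [ 0.63336161 -0.13673254  0.038     ]
edge [0.67470417 0.07531555 0.062     ] [ 0.73036108 -0.36839284  0.062     ] [ 0.69775946 -0.11124298  0.062     ] [ 0.71838879 -0.26762086  0.062     ]
scr (array([ 0.60029413, -0.00963858,  0.03355672]), [0.0015799690816379283, 0.0015799690816379415])
```

```bash
python3 -m crank '[{"tx":0.028,"ty":0.004,"tz":-0.01,"roll":0.8},{"tx":0.056,"ty":0.008,"tz":-0.03,"roll":0.8},{"tx":0.056,"ty":0.008,"tz":-0.06,"roll":0.8},{"tx":0.056,"ty":0.008,"tz":-0.085,"roll":0.8},{"tx":0.056,"ty":0.008,"tz":-0.11,"roll":0.8},{"tx":0.056,"ty":0.008,"tz":-0.125,"roll":0.8},{"tx":0.056,"ty":0.008,"tz":-0.134,"roll":0.8},{"tx":0.056,"ty":0.008,"tz":-0.134,"roll":0.8},{"tx":0.056,"ty":0.008,"tz":-0.134,"roll":0.8}]'
python3 - <<'E'
from h import *
snap('wrist','w3');snap('scene','s3'); crop('s3',220,130,380,250,5,'cs3')
E
```

```text
clock: 3.5
ee_pos: [0.6743, -0.112, 0.0286]
ee_rot: [0.998, 0.063, 0.001, 0.0]
wrist_force: [0.1, 0.4, 0.2]
gripper_width: 0.0852
```

View pics/w3.png

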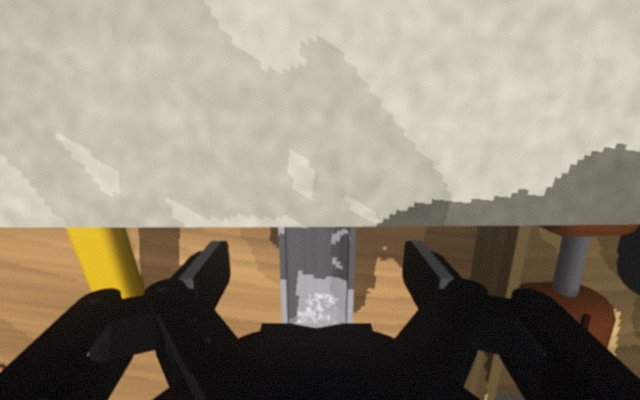

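View pics/cs3.png

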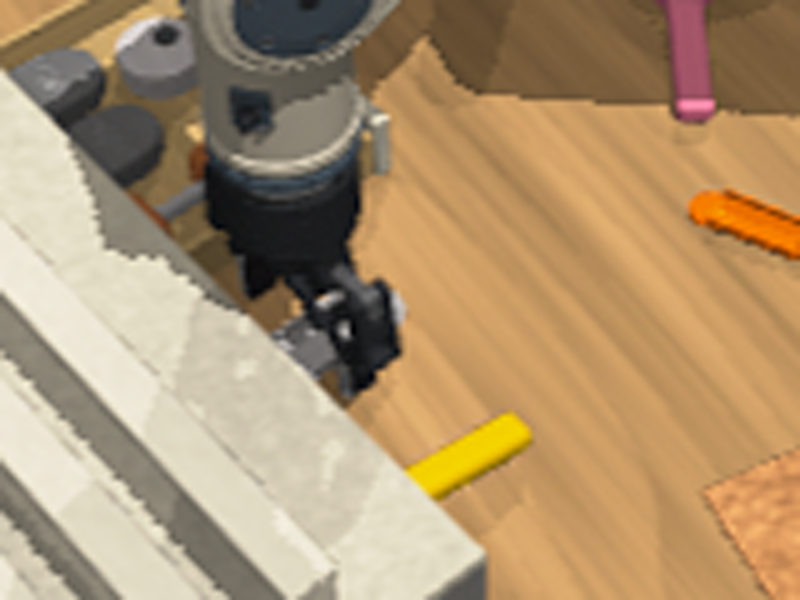

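The wrist view shows the blade (columns 283–353) centred between the fingers (218–414), and the front edge at row 227. Close.

```bash
python3 -m crank '[{"tx":0,"ty":0,"tz":0,"roll":0},{"tx":0,"ty":0,"tz":0,"roll":0},{"tx":0,"ty":0,"tz":0,"roll":0},{"tx":0,"ty":0,"tz":0,"roll":0},{"tx":0,"ty":0,"tz":0,"roll":0},{"tx":0,"ty":0,"tz":0,"roll":0}]' 0
python3 - <<'E'
from h import *
snap('wrist','w4')
E
```

```text
clock: 4.2
ee_pos: [0.6737, -0.1119, 0.0276]
ee_rot: [0.998, 0.063, 0.0, 0.0]
wrist_force: [-1.3, -0.5, 4.6]
gripper_width: 0.0359
```

View pics/w4.png

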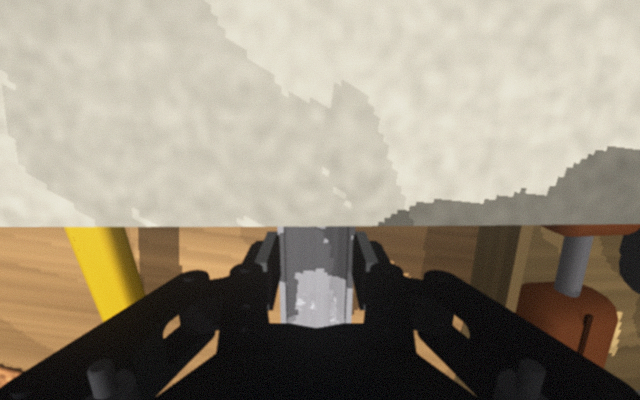

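```bash
python3 -m crank '[{"tx":0,"ty":0,"tz":0.003,"roll":0},{"tx":-0.01,"ty":-0.0012,"tz":0.004,"roll":0},{"tx":-0.02,"ty":-0.0025,"tz":0.004,"roll":0},{"tx":-0.03,"ty":-0.0037,"tz":0.004,"roll":0},{"tx":-0.04,"ty":-0.005,"tz":0.004,"roll":0},{"tx":-0.04,"ty":-0.005,"tz":0.004,"roll":0}]'
python3 - <<'E'
from h import *
snap('wrist','w5')
E
```

```text
clock: 4.85
ee_pos: [0.6314, -0.117, 0.031]
ee_rot: [0.998, 0.063, -0.001, -0.0]
wrist_force: [-0.2, -0.2, -0.9]
gripper_width: 0.036
```

View pics/w5.png

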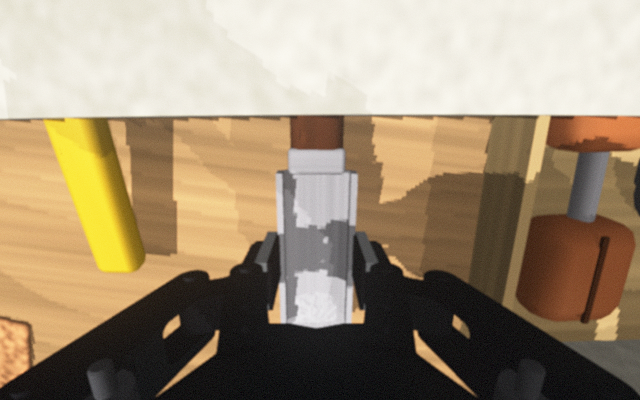

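```bash
python3 -m crank '[{"tx":-0.015,"ty":-0.0018,"tz":0,"roll":0},{"tx":-0.03,"ty":-0.0037,"tz":0,"roll":0},{"tx":-0.045,"ty":-0.0055,"tz":0,"roll":0},{"tx":-0.06,"ty":-0.0074,"tz":0,"roll":0},{"tx":-0.075,"ty":-0.0092,"tz":0,"roll":0},{"tx":-0.09,"ty":-0.011,"tz":0,"roll":0},{"tx":-0.105,"ty":-0.013,"tz":0,"roll":0},{"tx":-0.11,"ty":-0.0135,"tz":0,"roll":0},{"tx":-0.11,"ty":-0.0135,"tz":0,"roll":0}]'
python3 - <<'E'
from h import *
snap('wrist','w6');snap('scene','s6')
E
```

```text
clock: 5.8
ee_pos: [0.5236, -0.1304, 0.0314]
ee_rot: [0.998, 0.063, 0.0, 0.0]
wrist_force: [-0.0, -0.4, -1.7]
gripper_width: 0.0365
```

View pics/w6.png

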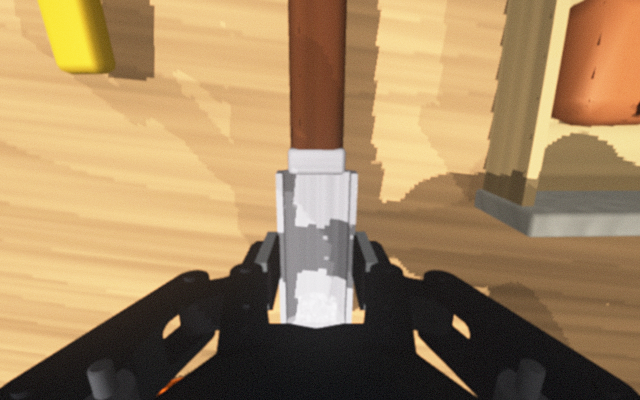

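View pics/s6.png

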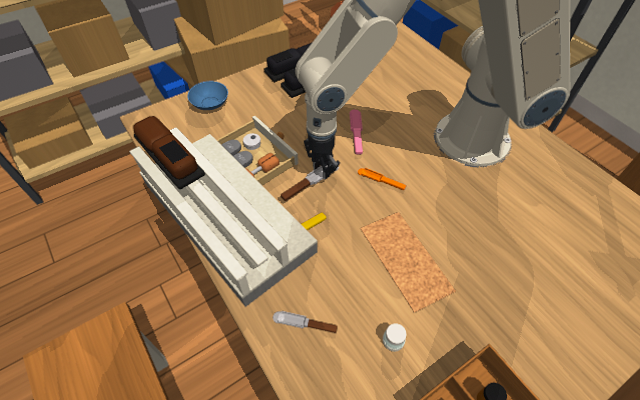

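```bash
python3 -m crank '[{"tx":0,"ty":0,"tz":0.025,"roll":0},{"tx":0,"ty":0,"tz":0.055,"roll":0},{"tx":-0.005,"ty":0.01,"tz":0.09,"roll":0},{"tx":-0.01,"ty":0.035,"tz":0.11,"roll":5},{"tx":-0.015,"ty":0.065,"tz":0.11,"roll":12},{"tx":-0.02,"ty":0.095,"tz":0.11,"roll":19},{"tx":-0.025,"ty":0.125,"tz":0.11,"roll":26},{"tx":-0.03,"ty":0.155,"tz":0.11,"roll":33},{"tx":-0.035,"ty":0.185,"tz":0.11,"roll":40},{"tx":-0.038,"ty":0.215,"tz":0.11,"roll":47}]'
python3 -m crank '[{"tx":0,"ty":0.03,"tz":0,"roll":7},{"tx":0,"ty":0.06,"tz":0,"roll":14},{"tx":0,"ty":0.08,"tz":0,"roll":21},{"tx":0,"ty":0.095,"tz":0,"roll":28},{"tx":0,"ty":0.1,"tz":0,"roll":34},{"tx":0,"ty":0.1,"tz":0,"roll":36},{"tx":0,"ty":0.1,"tz":0,"roll":36},{"tx":0,"ty":0.1,"tz":0,"roll":36}]'
python3 - <<'E'
from h import *
snap('wrist','w7');snap('scene','s7');snap('top','t7'); print(get_obs()['joint_positions'])
crop('s7',320,140,480,320,4,'cs7');crop('t7',170,170,330,290,5,'ct7')
E
```

```text
clock: 6.9
ee_pos: [0.486, 0.0863, 0.1416]
ee_rot: [0.889, 0.458, 0.0, 0.0]
wrist_force: [0.3, -0.5, -1.3]
gripper_width: 0.0364
clock: 7.7
ee_pos: [0.486, 0.185, 0.1414]
ee_rot: [0.706, 0.708, 0.0, 0.0]
wrist_force: [-0.9, 0.0, -1.1]
gripper_width: 0.0362
[3.60387375e-01 3.00639205e-01 1.93950228e+00 4.43430089e-05
 9.01255472e-01 3.57879358e-01]
```

View pics/w7.png

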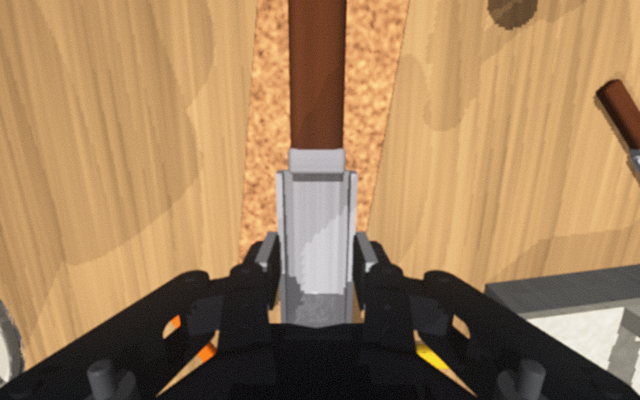

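View pics/cs7.png

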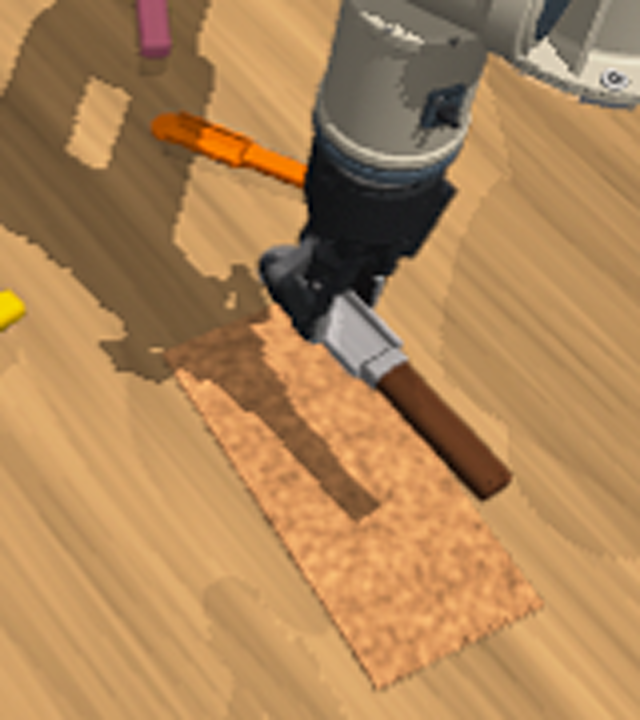

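View pics/ct7.png

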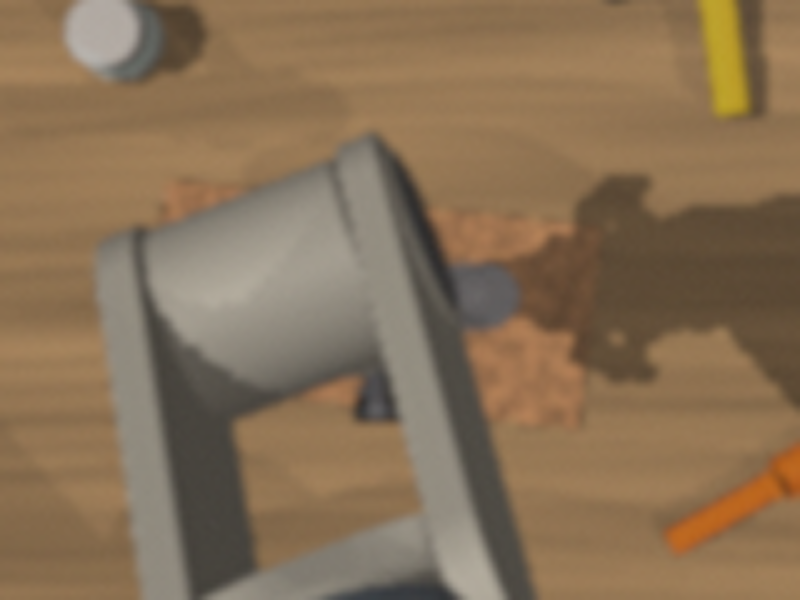

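```bash
python3 -m crank '[{"tx":0,"ty":0,"tz":-0.02,"roll":0},{"tx":0,"ty":0,"tz":-0.05,"roll":0},{"tx":0,"ty":0,"tz":-0.08,"roll":0},{"tx":0,"ty":0,"tz":-0.1,"roll":0},{"tx":0,"ty":0,"tz":-0.115,"roll":0},{"tx":0,"ty":0,"tz":-0.124,"roll":0},{"tx":0,"ty":0,"tz":-0.129,"roll":0},{"tx":0,"ty":0,"tz":-0.131,"roll":0},{"tx":0,"ty":0,"tz":-0.131,"roll":0}]'
python3 -m crank '[{"tx":0,"ty":0,"tz":-0.001,"roll":0},{"tx":0,"ty":0,"tz":-0.002,"roll":0},{"tx":0,"ty":0,"tz":-0.002,"roll":0}]'
python3 - <<'E'
from h import *
snap('scene','s8');crop('s8',320,140,480,320,4,'cs8')
E
```

```text
clock: 8.75
ee_pos: [0.4859, 0.1848, 0.0106]
ee_rot: [0.706, 0.708, 0.0, 0.0]
wrist_force: [-0.2, -0.2, -0.4]
gripper_width: 0.0361
clock: 9.05
ee_pos: [0.4857, 0.1847, 0.0085]
ee_rot: [0.706, 0.708, 0.0, 0.0]
wrist_force: [-0.1, -0.4, -1.0]
gripper_width: 0.0359
```

View pics/cs8.png

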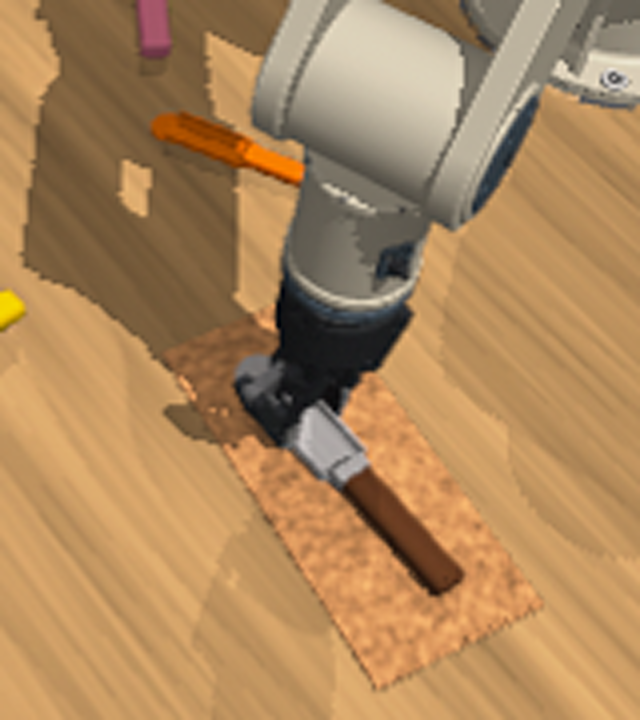

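Over the mat, a hair above it and still no reaction. I lower another 1.5 mm, then open.

```bash
python3 -m crank '[{"tx":0,"ty":0,"tz":-0.001,"roll":0},{"tx":0,"ty":0,"tz":-0.0015,"roll":0},{"tx":0,"ty":0,"tz":-0.0015,"roll":0}]'
python3 -m crank '[{"tx":0,"ty":0,"tz":0,"roll":0},{"tx":0,"ty":0,"tz":0,"roll":0},{"tx":0,"ty":0,"tz":0,"roll":0},{"tx":0,"ty":0,"tz":0,"roll":0},{"tx":0,"ty":0,"tz":0,"roll":0},{"tx":0,"ty":0,"tz":0,"roll":0}]' 100
python3 -m crank '[{"tx":0,"ty":0,"tz":0.015,"roll":0},{"tx":0,"ty":0,"tz":0.04,"roll":0},{"tx":0,"ty":0,"tz":0.07,"roll":0},{"tx":0,"ty":0.015,"tz":0.09,"roll":0},{"tx":0,"ty":0.02,"tz":0.1,"roll":0},{"tx":0,"ty":0.02,"tz":0.1,"roll":0},{"tx":0,"ty":0.02,"tz":0.1,"roll":0}]'
python3 - <<'E'
from h import *
snap('wrist','w9');snap('scene','s9');crop('s9',320,140,480,320,4,'cs9')
E
```

```text
clock: 9.4
ee_pos: [0.4857, 0.1847, 0.0071]
ee_rot: [0.706, 0.708, 0.0, 0.0]
wrist_force: [-1.9, -0.6, 3.9]
gripper_width: 0.0365
clock: 10.0
ee_pos: [0.4855, 0.1846, 0.0067]
ee_rot: [0.706, 0.708, -0.0, -0.0]
wrist_force: [0.1, -0.1, -0.3]
gripper_width: 0.0851
clock: 10.7
ee_pos: [0.485, 0.2044, 0.106]
ee_rot: [0.706, 0.709, -0.0, -0.0]
wrist_force: [-0.2, 0.5, -0.3]
gripper_width: 0.0856
```

View pics/w9.png

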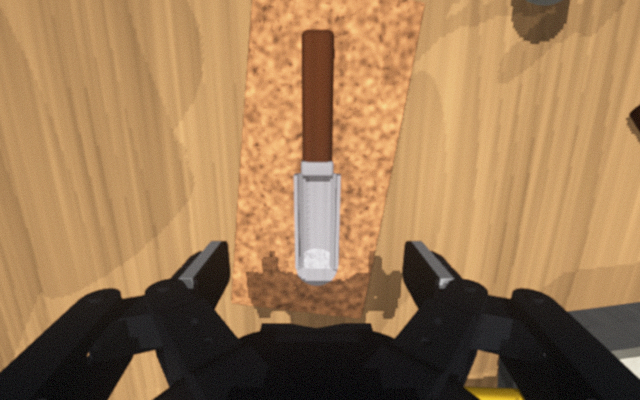

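View pics/cs9.png

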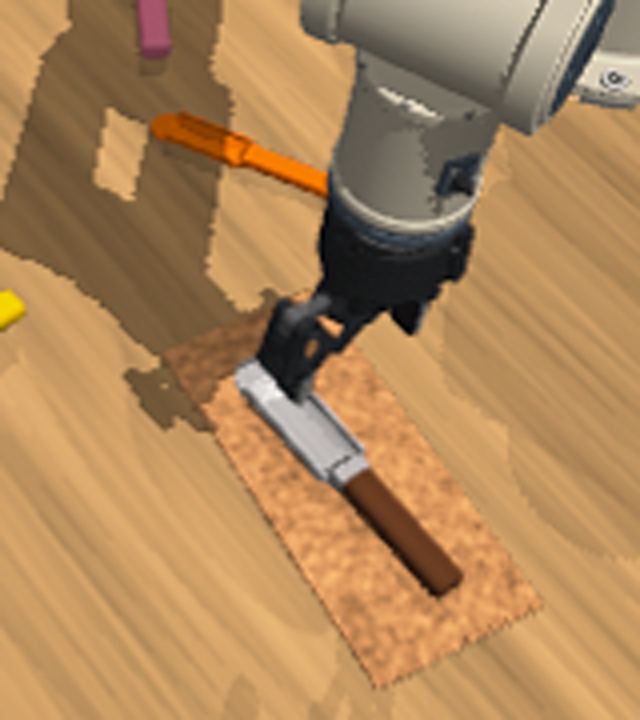

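```bash
python3 - <<'E'
from h import *
w=load('w9');s=load('s9')
print('butt',atz(w,318,31,.016),tri((w,318,31),(s,320+452/4,140+580/4)))
print('tip',atz(w,317.5,283,.006),tri((w,317.5,283),(s,320+240/4,140+372/4)))
print('join',atz(w,317.5,162,.02),'hndl L/R',atz(w,302,100,.018),atz(w,334,100,.018))
E
```

```text
butt [0.48592734 0.33223594 0.016     ] (array([0.4852911 , 0.33204781, 0.01921764]), [0.0008984435041849139, 0.0008984435041850221])
tip [0.48658071 0.12109406 0.006     ] (array([ 0.48781207,  0.11941396, -0.00347382]), [0.0037299737889636346, 0.003729973788963621])
join [0.48598859 0.23749607 0.02      ] hndl L/R [0.47405166 0.28427734 0.018     ] [0.49825848 0.284356   0.018     ]
```

```bash
python3 -m crank '[{"tx":0,"ty":0.03,"tz":0,"roll":0},{"tx":0.001,"ty":0.06,"tz":0,"roll":0},{"tx":0.001,"ty":0.074,"tz":-0.01,"roll":0},{"tx":0.001,"ty":0.074,"tz":-0.04,"roll":0},{"tx":0.001,"ty":0.074,"tz":-0.065,"roll":0},{"tx":0.001,"ty":0.074,"tz":-0.085,"roll":0},{"tx":0.001,"ty":0.074,"tz":-0.095,"roll":0},{"tx":0.001,"ty":0.074,"tz":-0.099,"roll":0},{"tx":0.001,"ty":0.074,"tz":-0.099,"roll":0}]'
python3 - <<'E'
from h import *
snap('wrist','w10')
E
```

```text
clock: 11.7
ee_pos: [0.4863, 0.2783, 0.0073]
ee_rot: [0.706, 0.708, -0.001, -0.0]
wrist_force: [-0.3, -0.2, -0.8]
gripper_width: 0.085
```

View pics/w10.png

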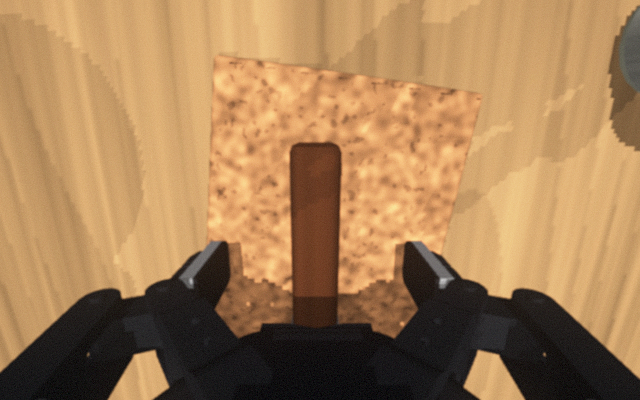

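The handle (columns 291–340) is centred between the fingers. I close, then lift 60 mm.

```bash
python3 -m crank '[{"tx":0,"ty":0,"tz":0,"roll":0},{"tx":0,"ty":0,"tz":0,"roll":0},{"tx":0,"ty":0,"tz":0,"roll":0},{"tx":0,"ty":0,"tz":0,"roll":0},{"tx":0,"ty":0,"tz":0,"roll":0},{"tx":0,"ty":0,"tz":0,"roll":0},{"tx":0,"ty":0,"tz":0,"roll":0},{"tx":0,"ty":0,"tz":0,"roll":0}]' 0
python3 -m crank '[{"tx":0,"ty":0,"tz":0.005,"roll":0},{"tx":0,"ty":0,"tz":0.02,"roll":0},{"tx":0,"ty":0,"tz":0.04,"roll":0},{"tx":0,"ty":0,"tz":0.07,"roll":0},{"tx":0,"ty":0,"tz":0.09,"roll":0},{"tx":0,"ty":0,"tz":0.1,"roll":0},{"tx":0,"ty":0,"tz":0.1,"roll":0},{"tx":0,"ty":0,"tz":0.1,"roll":0}]'
python3 - <<'E'
from h import *
snap('scene','s11');crop('s11',320,120,480,320,4,'cs11');snap('wrist','w11')
E
```

```text
clock: 12.55
ee_pos: [0.4869, 0.2789, 0.0084]
ee_rot: [0.706, 0.708, 0.0, 0.0]
wrist_force: [-0.8, -0.8, 5.9]
gripper_width: 0.0225
clock: 13.35
ee_pos: [0.4862, 0.2785, 0.1075]
ee_rot: [0.706, 0.708, -0.0, -0.0]
wrist_force: [-0.7, -0.1, -1.1]
gripper_width: 0.0225
```

View pics/cs11.png

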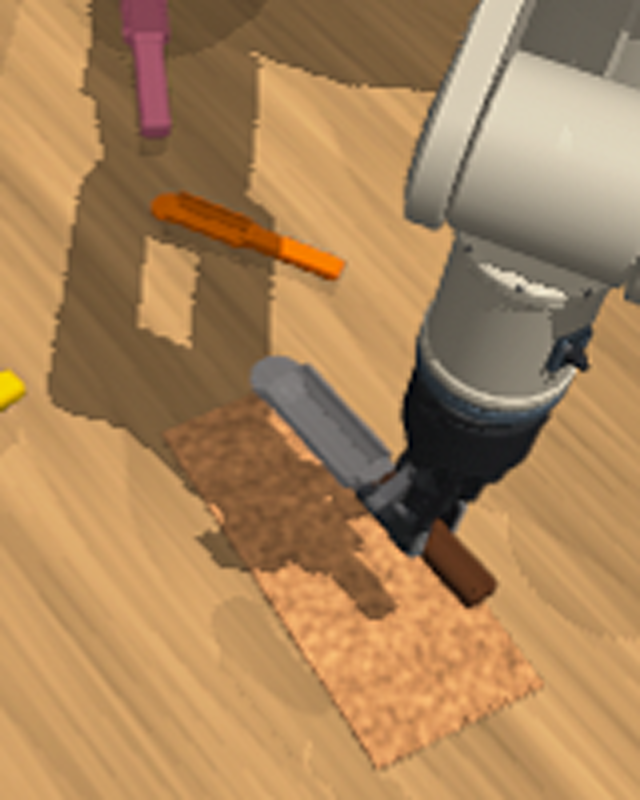

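```bash
python3 - <<'E'
from h import *
a=load('w1');b=load('w2');t=load('top0')
th=np.radians(7.1);ex=np.array([np.cos(th),np.sin(th),0]);ey=np.array([-np.sin(th),np.cos(th),0])
for c,l,r,z in((a,(392,209),(582,214),.056),(a,(402,201),(580,207),.056),(t,(387,206),(462,196.5),.056)):
  L=atz(c,*l,z);Rr=atz(c,*r,z); print(L,Rr,'w',np.linalg.norm(L-Rr),'yr',L@ey,Rr@ey,'mid-> origin yr',(L+Rr)@ey/2+.265)
k=tri((a,482,225),(b,512,278));print('knob',k,k[0]@ey+.265)
for n,c,u,v in (('scr',a,227.5,154.5),('scr',b,199,193.5)): X=atz(c,u,v,.035);print(n,X,X@ey-.055)
X=np.array([.6973,-.110,.03]);print('horn',X@ey+.055, 'face xr',[atz(b,*p,.062)@ex for p in((84,104),(315,99.3),(632,97))],[atz(a,*p,.062)@ex for p in((140,78),(319,74.5))])
crop('w1',380,180,620,240,3.3,'cd')
E
```

```text
[ 0.56004981 -0.21329362  0.056     ] [ 0.57937655 -0.44588707  0.056     ] w 0.23339502522919686 yr -0.28088105483799214 -0.5140797815628544 mid-> origin yr -0.13248041820042328
[ 0.57107996 -0.22325     0.056     ] [ 0.58770008 -0.44018411  0.056     ] w 0.217569836129093 yr -0.2921244350603722 -0.5094493455519886 mid-> origin yr -0.1357868903061804
[ 0.55147145 -0.22153983  0.056     ] [ 0.57575566 -0.45109844  0.056     ] w 0.23083951285330362 yr -0.2880037335173178 -0.5188036432590667 mid-> origin yr -0.13840368838819223
knob (array([ 0.54423385, -0.340215  ,  0.03248381]), [0.0011856238934435563, 0.001185623893443482]) -0.13987432234325287
scr [ 0.59969568 -0.01143163  0.035     ] -0.1404672431203978
scr [ 0.60151121 -0.00879671  0.035     ] -0.13807692589844694
horn -0.14034382289854933 face xr [np.float64(0.6788396144109884), np.float64(0.6785899110796458), np.float64(0.6792267223250826)] [np.float64(0.6780492899597294), np.float64(0.6780107162951235)]
```

View pics/cd.png

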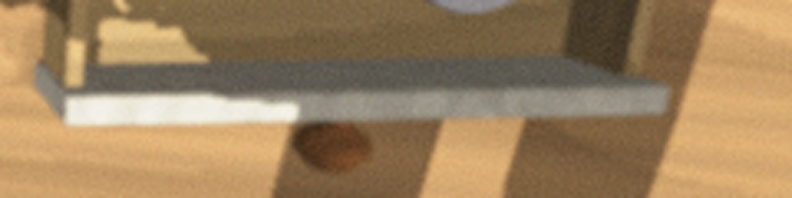

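```bash
python3 -m crank '[{"tx":0,"ty":-0.015,"tz":0.01,"roll":4},{"tx":0,"ty":-0.045,"tz":0.02,"roll":11},{"tx":0,"ty":-0.075,"tz":0.03,"roll":18},{"tx":0,"ty":-0.105,"tz":0.03,"roll":25},{"tx":0,"ty":-0.14,"tz":0.03,"roll":32},{"tx":0,"ty":-0.175,"tz":0.03,"roll":39},{"tx":0,"ty":-0.21,"tz":0.03,"roll":46},{"tx":0,"ty":-0.245,"tz":0.03,"roll":53},{"tx":0,"ty":-0.28,"tz":0.03,"roll":60},{"tx":0,"ty":-0.315,"tz":0.03,"roll":67}]'
python3 -m crank '[{"tx":0,"ty":-0.03,"tz":0,"roll":7},{"tx":0,"ty":-0.06,"tz":0,"roll":14},{"tx":0,"ty":-0.08,"tz":0,"roll":21},{"tx":0,"ty":-0.092,"tz":-0.01,"roll":27},{"tx":0,"ty":-0.095,"tz":-0.03,"roll":30},{"tx":0,"ty":-0.095,"tz":-0.05,"roll":30},{"tx":0,"ty":-0.095,"tz":-0.06,"roll":30},{"tx":0,"ty":-0.095,"tz":-0.06,"roll":30},{"tx":0,"ty":-0.095,"tz":-0.06,"roll":30}]'
python3 - <<'E'
from h import *
for n in('wrist','scene','top'): snap(n,n[0]+'12')
print(get_obs()['joint_positions'])
crop('s12',240,130,400,250,5,'cs12');crop('t12',280,130,400,215,6.5,'ct12')
E
```

```text
clock: 14.45
ee_pos: [0.4857, -0.0377, 0.1368]
ee_rot: [0.195, 0.981, -0.0, -0.001]
wrist_force: [0.0, -0.2, -1.3]
gripper_width: 0.0221
clock: 15.35
ee_pos: [0.4865, -0.1312, 0.0777]
ee_rot: [-0.063, 0.998, 0.0, -0.0]
wrist_force: [1.1, -0.6, -1.6]
gripper_width: 0.0225
[-2.66325841e-01  3.77051178e-01  2.01256984e+00 -5.49676660e-05
  7.50711514e-01 -1.96297274e+00]
```

View pics/w12.png

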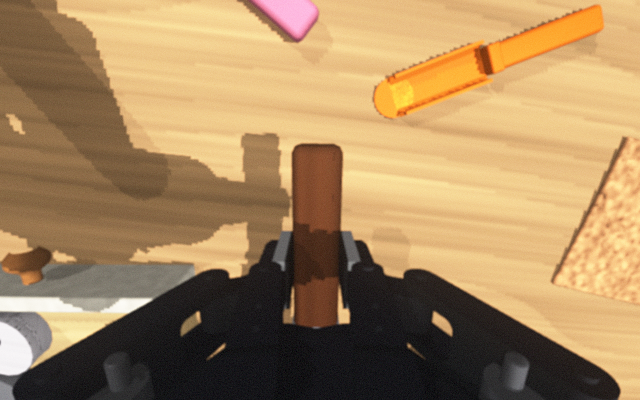

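View pics/cs12.png

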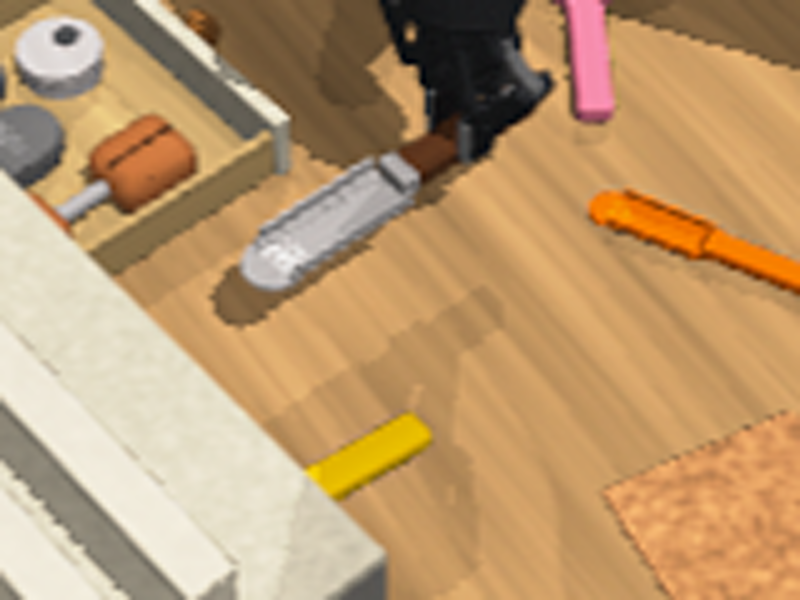

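View pics/ct12.png

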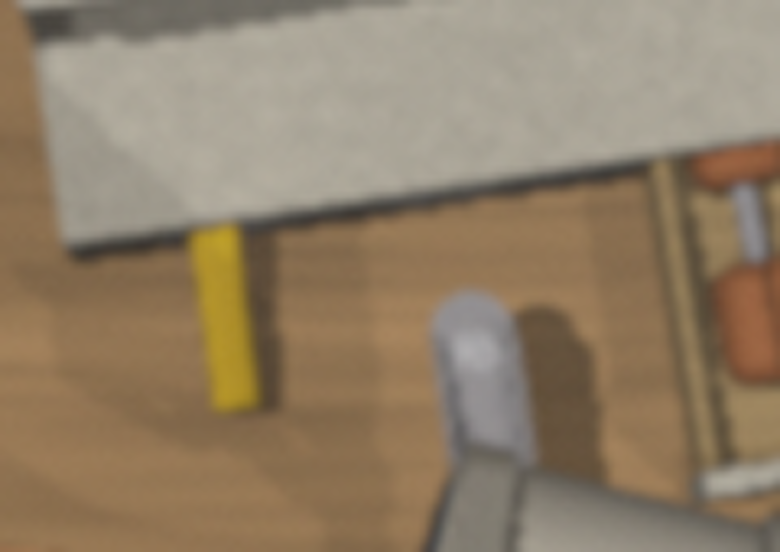

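```bash
python3 - <<'E'
from h import *
t=load('t12');s=load('s12')
X=tri((t,352.8,174.7),(s,290,185.2));print(X)
for z in(.06,.074,.08): print(z,proj(t,[.6443,-.1115,z]),proj(s,[.6443,-.1115,z]))
# reference bias: original horn tip / scraper end in same cameras
print('bias top', proj(t,[.6076,-.121,.027]),'seen 353.4,188.5; scene',proj(s,[.6076,-.121,.027]),'seen 300.9,191.5')
E
```

```text
(array([ 0.64452229, -0.11578121,  0.07440628]), [0.0038309570687132697, 0.0038309570687131748])
0.06 (np.float64(350.2711793143669), np.float64(176.43439483461395)) (np.float64(289.81283428610607), np.float64(189.01347313522461))
0.074 (np.float64(350.61536590756003), np.float64(175.8352488019204)) (np.float64(289.52281649089656), np.float64(186.02285232355084))
0.08 (np.float64(350.76506512668476), np.float64(175.5746593326914)) (np.float64(289.3968589769848), np.float64(184.72427800083136))
bias top (np.float64(352.8300927975623), np.float64(189.37442574225832)) seen 353.4,188.5; scene (np.float64(299.3638146341314), np.float64(188.2636760870582)) seen 300.9,191.5
```

```bash
python3 -m crank '[{"tx":0,"ty":-0.002,"tz":-0.015,"roll":0},{"tx":0,"ty":-0.002,"tz":-0.032,"roll":0},{"tx":0,"ty":-0.002,"tz":-0.042,"roll":0},{"tx":0.015,"ty":-0.0002,"tz":-0.0425,"roll":0},{"tx":0.03,"ty":0.0017,"tz":-0.0425,"roll":0},{"tx":0.043,"ty":0.0033,"tz":-0.0425,"roll":0},{"tx":0.043,"ty":0.0033,"tz":-0.0425,"roll":0},{"tx":0.043,"ty":0.0033,"tz":-0.0425,"roll":0}]'
python3 - <<'E'
from h import *
for n in('scene','top'): snap(n,n[0]+'13')
crop('s13',240,130,400,250,5,'cs13');crop('t13',280,130,400,215,6.5,'ct13')
E
```

```text
clock: 16.3
ee_pos: [0.5298, -0.1279, 0.0355]
ee_rot: [-0.063, 0.998, -0.0, 0.0]
wrist_force: [-0.2, 0.6, -1.2]
gripper_width: 0.0219
```

View pics/cs13.png

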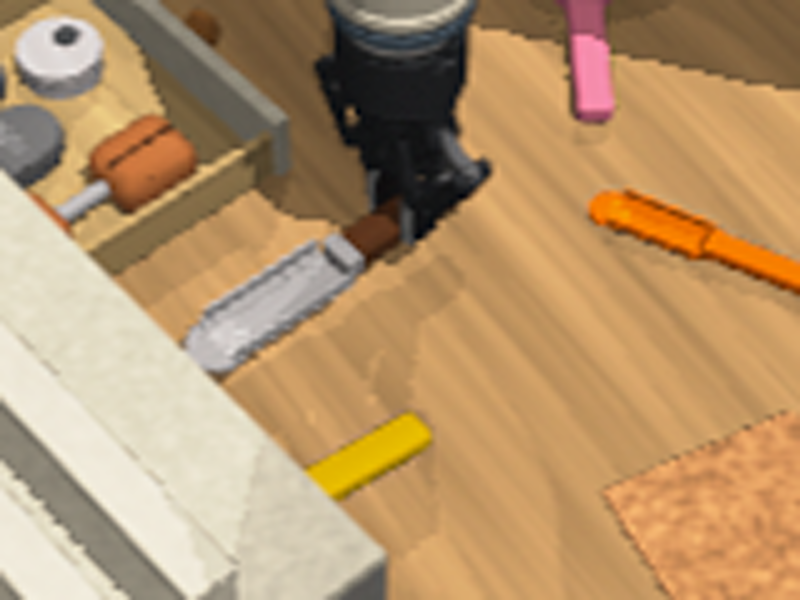

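View pics/ct13.png

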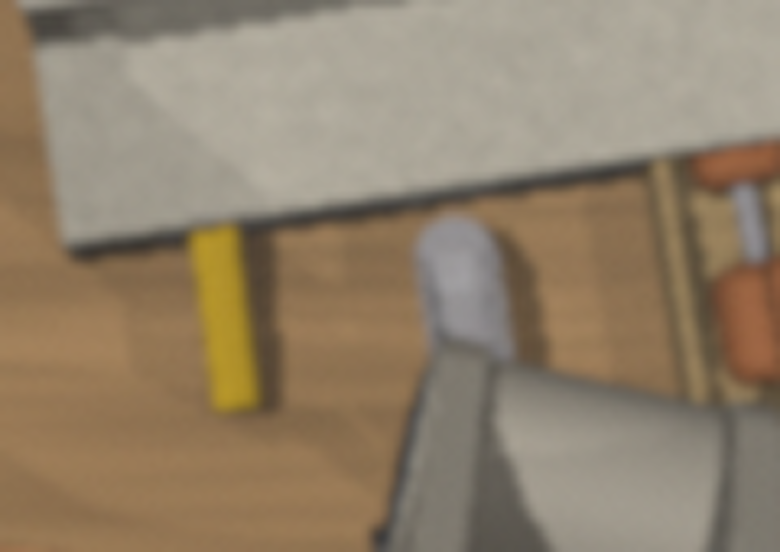

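```bash
python3 -m crank '[{"tx":0.008,"ty":-0.0005,"tz":0,"roll":0},{"tx":0.016,"ty":0.0005,"tz":0,"roll":0},{"tx":0.024,"ty":0.0015,"tz":0,"roll":0},{"tx":0.032,"ty":0.0025,"tz":0,"roll":0},{"tx":0.04,"ty":0.0035,"tz":0,"roll":0},{"tx":0.04,"ty":0.0035,"tz":0,"roll":0}]'
python3 - <<'E'
from h import *
for n in('scene','top'): snap(n,n[0]+'14')
crop('s14',240,130,400,250,5,'cs14')
E
```

```text
clock: 17.0
ee_pos: [0.571, -0.1244, 0.0353]
ee_rot: [-0.063, 0.998, -0.0, 0.001]
wrist_force: [-0.3, -0.1, -1.3]
gripper_width: 0.0223
```

View pics/cs14.png

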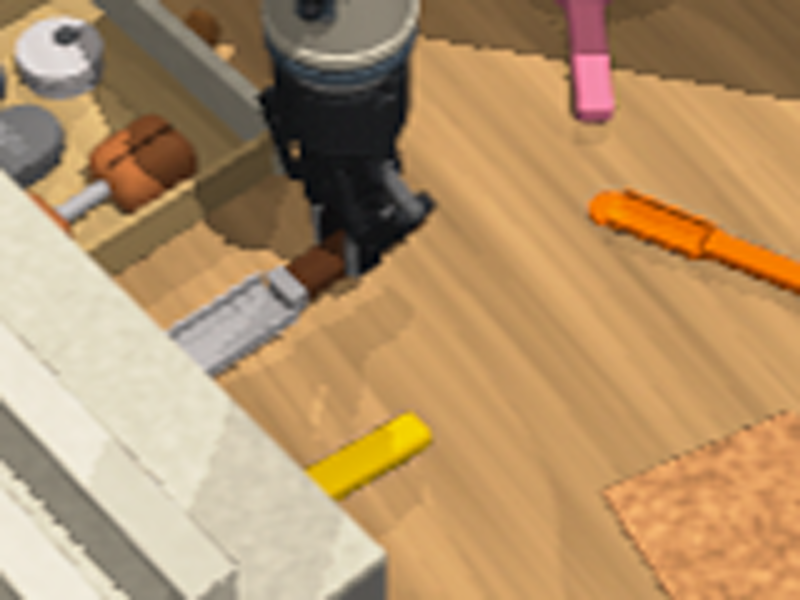

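```bash
python3 -m crank '[{"tx":0.01,"ty":0.0012,"tz":0,"roll":0},{"tx":0.02,"ty":0.0025,"tz":0,"roll":0},{"tx":0.03,"ty":0.0037,"tz":0,"roll":0},{"tx":0.04,"ty":0.005,"tz":0,"roll":0},{"tx":0.05,"ty":0.0062,"tz":0,"roll":0},{"tx":0.06,"ty":0.0075,"tz":0,"roll":0},{"tx":0.07,"ty":0.0087,"tz":0,"roll":0},{"tx":0.08,"ty":0.01,"tz":0,"roll":0},{"tx":0.08,"ty":0.01,"tz":0,"roll":0}]'
python3 - <<'E'
from h import *
for n in('scene','wrist'): snap(n,n[0]+'15')
crop('s15',240,130,400,250,5,'cs15')
E
```

```text
clock: 18.0
ee_pos: [0.6512, -0.1144, 0.0354]
ee_rot: [-0.063, 0.998, -0.0, 0.001]
wrist_force: [-0.0, -0.5, -0.5]
gripper_width: 0.0222
```

View pics/cs15.png

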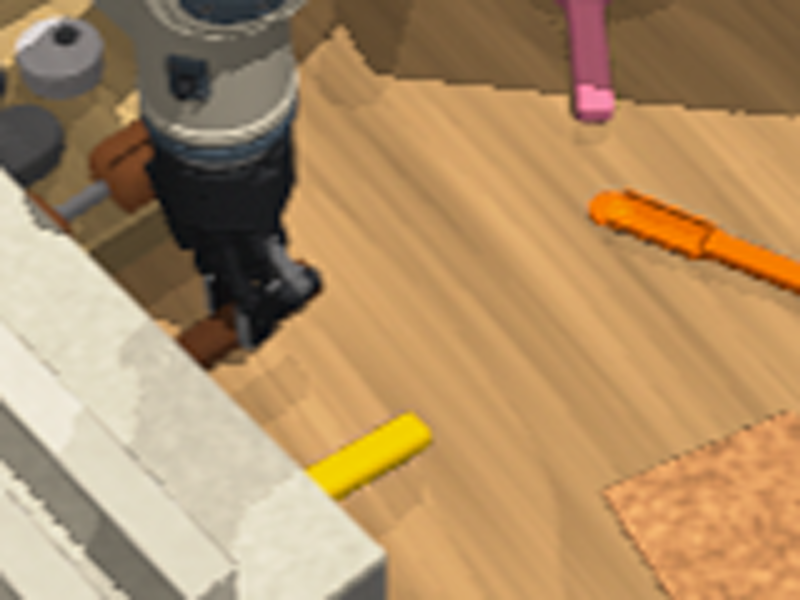

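View pics/w15.png

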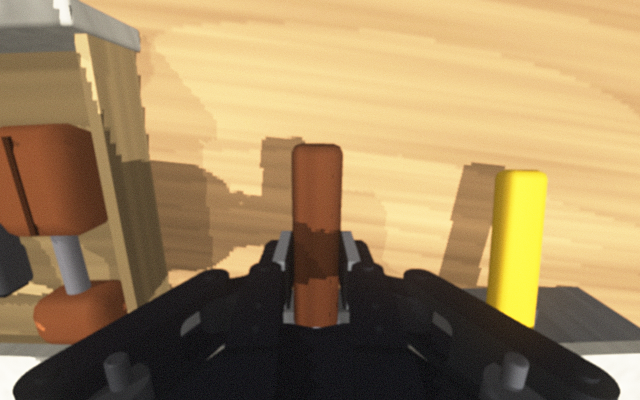

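```bash
python3 -m crank '[{"tx":0.004,"ty":0.0005,"tz":-0.002,"roll":0},{"tx":0.008,"ty":0.001,"tz":-0.004,"roll":0},{"tx":0.011,"ty":0.0014,"tz":-0.004,"roll":0},{"tx":0.013,"ty":0.0016,"tz":-0.004,"roll":0},{"tx":0.013,"ty":0.0016,"tz":-0.004,"roll":0}]'
python3 -m crank '[{"tx":0.001,"ty":0.0001,"tz":-0.001,"roll":0},{"tx":0.002,"ty":0.0002,"tz":-0.0015,"roll":0},{"tx":0.003,"ty":0.0003,"tz":-0.0015,"roll":0},{"tx":0.003,"ty":0.0003,"tz":-0.0015,"roll":0}]'
```

```text
clock: 18.6
ee_pos: [0.6629, -0.1129, 0.0313]
ee_rot: [-0.063, 0.998, -0.0, 0.0]
wrist_force: [-0.0, 0.1, -2.1]
gripper_width: 0.0225
clock: 19.0
ee_pos: [0.6656, -0.1126, 0.0298]
ee_rot: [-0.063, 0.998, -0.0, 0.0]
wrist_force: [0.8, 0.7, -1.3]
gripper_width: 0.0221
```

```bash
python3 -m crank '[{"tx":0.001,"ty":0.0001,"tz":0,"roll":0},{"tx":0.002,"ty":0.0002,"tz":-0.001,"roll":0},{"tx":0.002,"ty":0.0002,"tz":-0.001,"roll":0}]'
python3 - <<'E'
from h import *
for n in('scene','wrist'): snap(n,n[0]+'16')
w=load('w16');crop('w16',230,120,570,360,2.3,'cw16')
E
```

```text
clock: 19.3
ee_pos: [0.6676, -0.1125, 0.0292]
ee_rot: [-0.063, 0.998, -0.0, -0.0]
wrist_force: [-2.3, -0.8, 4.1]
gripper_width: 0.0221
```

View pics/cw16.png

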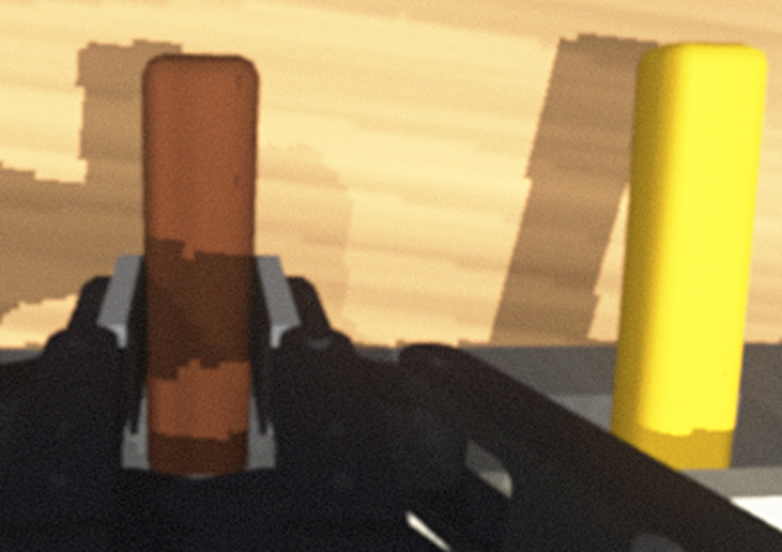

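```bash
python3 - <<'E'
from h import *
w=load('w16');th=np.radians(7.1);ex=np.array([np.cos(th),np.sin(th),0]);ey=np.array([-np.sin(th),np.cos(th),0])
for z in(.033,.041):
  X=atz(w,317,144,z);print(X,'rack',X@ex-.6787,X@ey+.139)
E
```

```text
[ 0.61366018 -0.11855983  0.033     ] rack -0.0843995776514006 -0.054500006152506164
[ 0.61302498 -0.11866792  0.041     ] rack -0.08504326742086776 -0.0545287637747382
```

The butt sits 84–85 mm in front of the face (84 nominal) at rack y −54.5, which is fully home. I release and lift clear.

```bash
python3 -m crank '[{"tx":0,"ty":0,"tz":0,"roll":0},{"tx":0,"ty":0,"tz":0,"roll":0},{"tx":0,"ty":0,"tz":0,"roll":0},{"tx":0,"ty":0,"tz":0,"roll":0},{"tx":0,"ty":0,"tz":0,"roll":0},{"tx":0,"ty":0,"tz":0,"roll":0}]' 100
python3 -m crank '[{"tx":0,"ty":0,"tz":0.015,"roll":0},{"tx":0,"ty":0,"tz":0.04,"roll":0},{"tx":0,"ty":0,"tz":0.08,"roll":0},{"tx":-0.01,"ty":0,"tz":0.12,"roll":0},{"tx":-0.03,"ty":0,"tz":0.15,"roll":0},{"tx":-0.03,"ty":0,"tz":0.15,"roll":0},{"tx":-0.03,"ty":0,"tz":0.15,"roll":0}]'
python3 - <<'E'
from h import *
for n in('scene','wrist','top'): snap(n,n[0]+'17')
crop('s17',160,100,400,280,3.3,'cs17')
E
```

```text
clock: 20.0
ee_pos: [0.6675, -0.1124, 0.0287]
ee_rot: [-0.063, 0.998, 0.0, -0.0]
wrist_force: [-0.1, 0.4, -0.7]
gripper_width: 0.0855
clock: 20.7
ee_pos: [0.6379, -0.1125, 0.1806]
ee_rot: [-0.063, 0.998, -0.0, 0.001]
wrist_force: [-0.5, 1.0, -0.8]
gripper_width: 0.0856
```

View pics/w17.png

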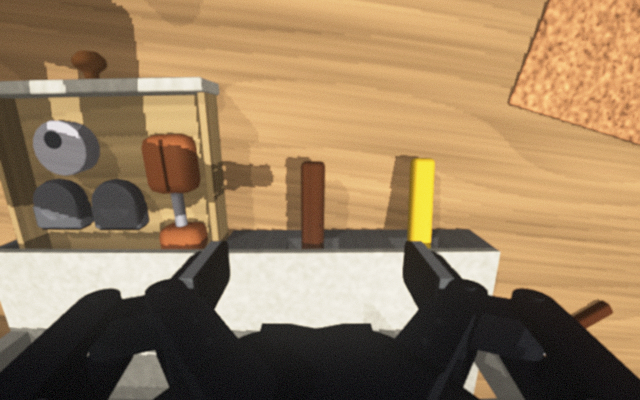

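View pics/cs17.png

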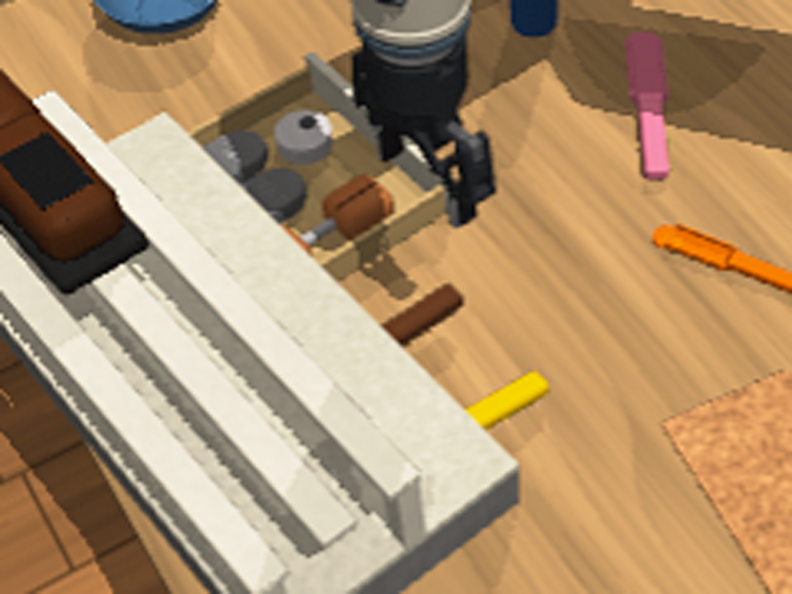

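```bash
python3 - <<'E'
from h import *
w=load('w17');s=load('s17');th=np.radians(7.1);ex=np.array([np.cos(th),np.sin(th),0]);ey=np.array([-np.sin(th),np.cos(th),0])
for n,x,su in(('butt',(313,161),(160+460/3.3,100+300/3.3)),('scr',(422.5,158),(160+545/3.3,100+386/3.3))):
  X=atz(w,*x,.041);print(n,X,'rack',X@ex-.6787,X@ey+.139,tri((w,*x),(s,*su)))
print('before scr', atz(load('w2'),199,193.5,.041))
print(ticket.sign_off())
E
```

```text
butt [ 0.61167141 -0.11839895  0.041     ] rack -0.08635320930550738 -0.05409454832224106 (array([ 0.61260598, -0.11703858,  0.02231291]), [0.0020612389520503005, 0.0020612389520504393])
scr [ 0.59543249 -0.01340319  0.041     ] rack -0.08948998201329017 0.05210325350985795 (array([ 0.59663109, -0.00165169,  0.01183359]), [0.0013330878733162968, 0.0013330878733160234])
before scr [ 0.60331808 -0.0111159   0.041     ]
the job is handed in; nothing more can be done
None
```

I drew the shoehorn out of the right slot by its blade and laid it flat near the middle of the mat, then let go. I then took it by the handle, turned it round and slid it blade first into the same slot. The gripper was open and lifted clear when I handed in, at about 21 s of the 64 s. No verdict was reported.

**Shoehorn position:** The last wrist view puts the handle's end about 84–86 mm in front of the rack's face (84 is fully home) and at rack y −54 mm (slot centre −55). I did not see the tip inside the slot; that it is home follows from the length sticking out.

**Things to leave alone:** The drawer, the things in it and the scraper look undisturbed. The scraper's end reads about 8 mm different between two wrist views, which I put down to picking the pixel on its rounded end. It was never touched.

**Checks that disagreed:** Heights worked out from the scene and wrist cameras together came out low: 22 mm for the handle's end, against 33–41 mm expected. The scene view is coarse there. The slot floor pushed back with about 4 N just before release, so the shoehorn was resting on it.

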